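# Find the loose bolt in the lathe's bearing box and hold its cap open

## Task

Lift the blue dust lid off the bearing box by its knob and set it down gently, upright, in the middle of the cork mat. Tap the bolts to find the one of the three that is loose and sinks (leave them all in their holes), then lift that bolt's own hinged cap by its red ball to about 45 degrees, so its nut can be reached, and finish still holding the cap open there. Keep the other two caps shut and do not disturb the other things on the bench.

Things in the scene. Friction and masses are not known exactly. Their poses are not given: they have to be found in the camera images.
- base: Dark steel base plate of the bearing box, 200 x 260 x 30 mm (x, y, z), fixed to the bench; origin at the centre of its underside, on the bench top; x points away from the robot (turned by up to 20 degrees), z up. Three identical grey stations stand on it side by side along its y, 76 mm apart, called left, middle and right as the robot sees them (left is +y); at first the blue lid hides them.
- lid: Blue sheet-metal dust lid of the bearing box: an upside-down box, 156 x 234 x 70 mm outside (x, y, z), 4 mm walls, about 0.5 kg, standing loose on the base plate over the three stations (3 to 8 mm clearance round them, which reach 59 mm above the base plate: lift straight up by 70 mm or more). Origin at the centre of its open lower rim, z up.
- lid_knob (a point): Grasp point on the lid's black upright cylindrical knob (28 mm diameter, 38 mm tall) in the middle of its top; this point is 24 mm above the lid's top face and 94 mm above its lower rim.
- mat: Cork mat, 200 x 280 x 4 mm, fixed flat on the bench to the left; origin at the centre of its underside (its top is 4 mm higher). The lid goes here.
- bolt_right_top (a point): Centre of the flat top of the steel hex bolt head of the right station as the robot sees it (23 mm wide, 10 mm tall), 73 mm above the bench, 50 mm beyond the red ball of the same station. The three bolts stand in holes and look alike; which one is loose changes from start to start. A tight bolt does not give; the loose one sinks 6 mm under a light push (1 to 2 N), then stops hard and stays down.
- cap_right: Aluminium hinged cap of the right station, a plate 62 x 52 x 5 mm (x, y, z) covering that station's nut. Origin on the hinge axis, at the cap's robot-side edge, 48 mm above the bench; x points from the hinge towards the ball when shut, y along the hinge, z up when shut. The edge with the ball swings up and back towards the robot, from shut (level) to 63 degrees (stop); gravity and a light spring shut it again if it is let go (under 3 N at the ball).
- cap_right_ball (a point): Centre of the red ball grip (20 mm diameter) on a 10 mm thick stem of the right cap: 50 mm from the hinge axis along the cap's x and 31 mm above it along the cap's z, thus 26 mm above the plate's upper face. Neighbouring balls are 76 mm apart.
- bolt_middle_top (a point): Centre of the flat top of the steel hex bolt head of the middle station as the robot sees it (23 mm wide, 10 mm tall), 73 mm above the bench, 50 mm beyond the red ball of the same station. The three bolts stand in holes and look alike; which one is loose changes from start to start. A tight bolt does not give; the loose one sinks 6 mm under a light push (1 to 2 N), then stops hard and stays down.
- cap_middle: Aluminium hinged cap of the middle station, a plate 62 x 52 x 5 mm (x, y, z) covering that station's nut. Origin on the hinge axis, at the cap's robot-side edge, 48 mm above the bench; x points from the hinge towards the ball when shut, y along the hinge, z up when shut. The edge with the ball swings up and back towards the robot, from shut (level) to 63 degrees (stop); gravity and a light spring shut it again if it is let go (under 3 N at the ball).
- cap_middle_ball (a point): Centre of the red ball grip (20 mm diameter) on a 10 mm thick stem of the middle cap: 50 mm from the hinge axis along the cap's x and 31 mm above it along the cap's z, thus 26 mm above the plate's upper face. Neighbouring balls are 76 mm apart.
- bolt_left_top (a point): Centre of the flat top of the steel hex bolt head of the left station as the robot sees it (23 mm wide, 10 mm tall), 73 mm above the bench, 50 mm beyond the red ball of the same station. The three bolts stand in holes and look alike; which one is loose changes from start to start. A tight bolt does not give; the loose one sinks 6 mm under a light push (1 to 2 N), then stops hard and stays down.
- cap_left: Aluminium hinged cap of the left station, a plate 62 x 52 x 5 mm (x, y, z) covering that station's nut. Origin on the hinge axis, at the cap's robot-side edge, 48 mm above the bench; x points from the hinge towards the ball when shut, y along the hinge, z up when shut. The edge with the ball swings up and back towards the robot, from shut (level) to 63 degrees (stop); gravity and a light spring shut it again if it is let go (under 3 N at the ball).
- cap_left_ball (a point): Centre of the red ball grip (20 mm diameter) on a 10 mm thick stem of the left cap: 50 mm from the hinge axis along the cap's x and 31 mm above it along the cap's z, thus 26 mm above the plate's upper face. Neighbouring balls are 76 mm apart.
- wax_jar: Jar of wax, 52 mm diameter, 60 mm tall; a bystander, leave it alone. Origin at (or near) the centre of its underside.
- mallet: Hammer lying on the right of the bench; a bystander, leave it alone. Origin at (or near) the centre of its underside.
- spanner: Spanner lying near the robot; a bystander, leave it alone. Origin at (or near) the centre of its underside.
- bowl: Turned wooden bowl, 130 mm across, 50 mm tall; a bystander, leave it alone. Origin at (or near) the centre of its underside.
- blank: Wooden block 90 x 140 x 45 mm; a bystander, leave it alone. Origin at (or near) the centre of its underside.
- offcut: Wooden offcut 60 x 100 x 30 mm; a bystander, leave it alone. Origin at (or near) the centre of its underside.
- spindle: Upright wooden cylinder, 36 mm diameter, 110 mm tall; a bystander, leave it alone. Origin at (or near) the centre of its underside.

How it is judged:
By the outcome, as a careful person would: the job done as asked, in the order asked, and still so for the second after the job is handed in, while the arm keeps its last pose, push and grip.
It also fails if it takes over 69 s, if anything falls off the work surface, if the arm or the gripper's body presses on something with over 40 N, if the wrist force passes 120 N, or if a joint passes its speed limit or range.

## Robot

A 7-joint arm with a two-finger parallel gripper is mounted at the origin on the work surface. World frame = base frame: x ahead of the robot, y to its left, z up, the work surface at z = 0. Lengths are in m, angles in rad, forces in N, time in s.
With the tool pointing down it reaches from about 0.425 to 0.925 m from the base axis. Payload 6.8 kg.
Tool frame: the origin (TCP) lies at the very end of the fingers, on their centre line; the grasp point (between the pads) lies 19 mm behind it; z points along the fingers, y is the line along which they close (so a half turn about z gives the same grasp; the last joint's range is limited). The gripper opens to 85 mm and grips with 20 to 120 N. Pads are 22 mm wide; open, the fingers measure 114 mm over their backs; the gripper's body (76 mm by 85 mm) begins 54 mm behind the grasp point. The pads swing forward as they close: fully open they stand 13 mm farther back than shut.
Start: joints at [-1.379, 0.477, 0.022, 1.555, -0.011, 1.109, -0.083], TCP at [0.199, 0.645, 0.231] pointing down, gripper open.
Joint ranges: [-2.96, 2.96], [-0.34, 2.1], [-1.41, 1.46], [0.24, 2.44], [-1.37, 4.51], [0.17, 1.92], [-2.96, 2.96]. Speed limits (rad/s): [2.39, 2.39, 3.14, 3.14, 3.14, 3.14, 3.14].

## Interface

Orientations are given as a unit quaternion [w, x, y, z].
In Python, from station import get_obs, read_camera, hand_in gives the robot as it stands.
- The arm moves only by the tool arm_command, never from a script. Its argument "commands" is one flat list of numbers, 7 for each row, row after row: the shift along the tool's x, y, z in m, then the turn, a rotation vector about the tool's x, y, z in degrees, then the opening, from 0 (shut) to 1 (fully open). In form: [tx, ty, tz, rx, ry, rz, fingers, tx, ty, tz, rx, ry, rz, fingers, ...]. A call has 1 to 8 rows; each row is the pose to reach, as a shift and turn from the pose commanded when the call began, along the tool's axes at that moment; what a row does not reach only later rows make up. A row lasts 1/10 s, in which the tool goes at most 50 mm and 8.59 degrees, less where a joint would pass 70% of its speed; a pose out of reach is approached as far as the arm can. A call with a gripper value outside its range is refused whole. The fingers move at their own pace and stop on an object; "force" is the grip in N (left out, the last holds). Time passes only in rows, so rows that repeat a pose let the fingers close. It gives the time, the measured TCP pose, the force, the opening and the grip force at its end, in the units of the state.
- get_obs(): the state, without advancing time (a new reading comes with each control period).
- read_camera(name): name is "scene" or "top" or "wrist"; returns a dict with "img" (480x640x3 uint8, red, green, blue), "camera_matrix" (3x3 intrinsics, pixels), "pose" (4x4, takes a point from camera to world coordinates). Camera axes: x right, y down, z forward; pixel columns grow to the right and rows downward; lengths in m; the calibration is good to about 2 mm. A picture is of the moment at which its call begins. There is no depth.
- hand_in(): hands the job in; it is judged then, once.
The state is a dict: "t": time; "q": joint angles; "joint_vel": joint speeds; "joint_torque": joint torques, N m; "eef_pos": TCP position; "tool_rot": TCP orientation; "contact_force": force on the tool from outside, world axes, zero at the start; "torque": the same for the moment, N m; "gripper_width": opening from 0.0 (shut) to 1.0 (fully open); "grasp_force": force on a finger pad.
Only numpy, scipy, OpenCV 4.12 (cv2) and the standard library are available. Lean on these libraries where they do the work, as an engineer would, in place of code of your own. Each camera call takes 0.05 s, during which the arm holds its last target. There are 200 camera calls.

## Working session

There is one attempt and no reset: what is moved stays moved. The work goes in short steps, Python scripts to look and compute and a tool call to move; the robot and the scene stay as the last step left them, time stands still between calls to the robot, and variables do not carry over. Pictures are saved under pics/ and viewed, at most 10 in all, crops included, and the job is handed in when it is done.

Besides the shell and the picture viewer there is one more tool, called as a command line: name --argument value ..., lists and objects as JSON in quotes. arm_command: Moves the arm, as the interface text tells. Its arguments: {"type":"object","properties":{"commands":{"type":"array","items":{"type":"number"}},"force":{"type":"number"}},"required":["commands"]}

```bash
mkdir -p pics
cat > h.py <<'E'
import numpy as np,cv2
from station import get_obs,read_camera,hand_in
def snap(n,f=None):
    c=read_camera(n)
    if f: cv2.imwrite('pics/'+f,c['img'][:,:,::-1])
    return c
def ray(c,u,v,z):
    K=np.array(c['camera_matrix']);T=np.array(c['pose'])
    d=T[:3,:3]@np.linalg.solve(K,[u,v,1]);o=T[:3,3]
    return o+d*(z-o[2])/d[2]
def proj(c,p):
    T=np.linalg.inv(np.array(c['pose']));q=np.array(c['camera_matrix'])@(T[:3,:3]@np.array(p)+T[:3,3]);return q[:2]/q[2]
def R():
    w,x,y,z=get_obs()['tool_rot']
    from scipy.spatial.transform import Rotation as r
    return r.from_quat([x,y,z,w]).as_matrix()
E
python3 - <<'E'
from h import *
c=snap('top','top1.png');d=snap('scene','sc1.png')
for k in(c,d):print(np.round(k['pose'],3),k['camera_matrix'])
o=get_obs();print(o);print(R().round(3))
E
```

```text
[[ 0.021 -0.989  0.143  0.364]
 [-1.    -0.02   0.006 -0.084]
 [-0.003 -0.144 -0.99   1.185]
 [ 0.     0.     0.     1.   ]] [[528.55613812   0.         322.60622477]
 [  0.         528.55613812 239.34618217]
 [  0.           0.           1.        ]]
[[ 0.677  0.53  -0.511  1.12 ]
 [ 0.736 -0.481  0.476 -0.64 ]
 [ 0.006 -0.698 -0.716  0.915]
 [ 0.     0.     0.     1.   ]] [[503.81536751   0.         324.25847785]
 [  0.         503.81536751 237.03324492]
 [  0.           0.           1.        ]]
{'t': 0.1, 'q': array([-1.3791423 ,  0.47773549,  0.02239722,  1.55635202, -0.01146719,
        1.10929622, -0.08309744]), 'joint_vel': array([-0.00016146, -0.00219003,  0.00021782, -0.00175367,  0.00141463,
        0.000272  ,  0.002292  ]), 'joint_torque': array([ 3.85512103e-03, -5.97764397e+01,  1.61333978e+00, -2.81952721e+01,
        1.27859481e-02,  4.97173503e-03, -1.46029475e-05]), 'eef_pos': array([0.19921259, 0.64437646, 0.23041214]), 'tool_rot': array([-3.65720368e-05,  1.49322037e-01,  9.88788268e-01, -8.30505434e-04]), 'contact_force': array([0.2603892 , 0.12236231, 0.10423343]), 'torque': array([0.02684792, 0.0403565 , 0.02297201]), 'grasp_force': 0.0, 'gripper_width': 1.0036956947724096}
[[-0.955  0.295 -0.   ]
 [ 0.295  0.955 -0.002]
 [-0.    -0.002 -1.   ]]
```

View pics/top1.png

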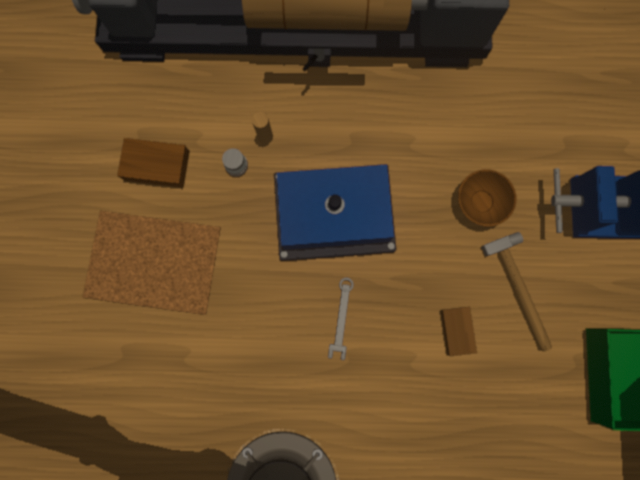

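View pics/sc1.png

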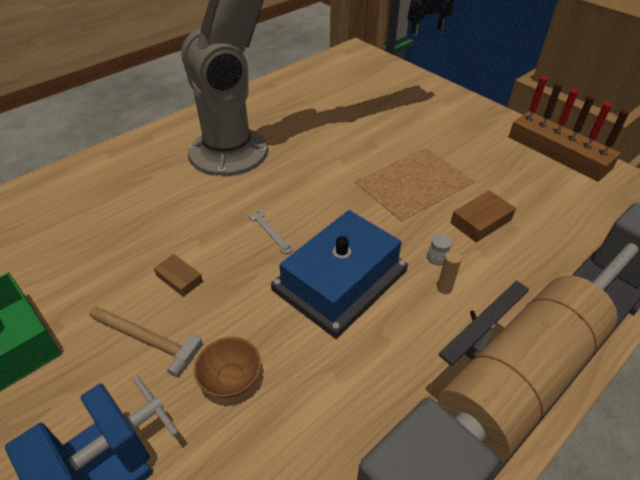

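The top view shows the blue lid with corners at about (276,172), (388,166), (395,243), (281,250) and its knob at (335,201). The cork mat is at about (150,262). The scene view shows the knob at (342,243).

Run:
```python
from h import *
c=snap('top');d=snap('scene')
hsv=cv2.cvtColor(c['img'],cv2.COLOR_RGB2HSV)
# lid: blue, upper face brightest
m=cv2.inRange(hsv,(105,120,85),(125,255,255));m[:, 420:]=0;m[:,:250]=0
n,l,s,_=cv2.connectedComponentsWithStats(m);i=1+s[1:,4].argmax();p=np.argwhere(l==i)[:,::-1].astype(np.float32)
print('lid v',np.percentile(hsv[p[:,1].astype(int),p[:,0].astype(int),2],[5,50,95]))
def rect(p,z):
    w=np.array([ray(c,u,v,z)[:2] for u,v in cv2.convexHull(p)[:,0]])
    r=cv2.minAreaRect((w*1000).astype(np.float32));return r
print('lid',rect(p,.1))
m=cv2.inRange(hsv,(0,60,30),(30,255,255))
g=cv2.GaussianBlur(c['img'],(0,0),2).astype(int)
print(g[262,150],g[262,60],g[205,60],g[330,150],g[200,150],g[262,235],hsv[262,150],hsv[262,60])
# knob: dark
for nm,k,(x0,x1,y0,y1) in(('top',c,(320,350,185,220)),('sc',d,(330,355,230,262))):
    gr=k['img'].max(2)[y0:y1,x0:x1];mm=(gr<45);q=np.argwhere(mm)
    print(nm,q.min(0)+[y0,x0],q.max(0)+[y0,x0],q.mean(0)+[y0,x0],len(q))
for uv in((101,211),(220,227),(207,313),(84,297)):print(ray(c,*uv,.004)[:2].round(3))
for uv in((342,239),):print(ray(d,*uv,.138))
for uv in((276,172),(388,166),(395,243),(281,250)):print(ray(c,*uv,.1)[:2].round(3))
print(ray(c,335,201,.138))
cv2.imwrite('pics/knob.png',np.hstack([cv2.resize(c['img'][150:270,260:410,::-1],None,fx=2.6,fy=2.6),cv2.resize(d['img'][200:320,270:420,::-1],None,fx=2.6,fy=2.6)]))
```

```text
lid v [88. 91. 93.]
lid ((595.8955078125, -99.77001190185547), (152.7873077392578, 232.13565063476562), 5.521158218383789)
[116  78  41] [130  94  50] [119  86  45] [129  94  49] [130  95  50] [132  96  51] [ 15 163 111] [ 17 157 130]
top [195 329] [209 340] [202.2        334.35172414] 145
sc [236 336] [254 347] [245.17277487 341.48691099] 191
[0.59 0.43]
[0.559 0.157]
[0.366 0.176]
[0.395 0.452]
[ 0.59508231 -0.09903144  0.138     ]
[0.663 0.025]
[ 0.681 -0.212]
[ 0.517 -0.227]
[0.498 0.009]
[ 0.59502784 -0.10044403  0.138     ]
```

View pics/knob.png

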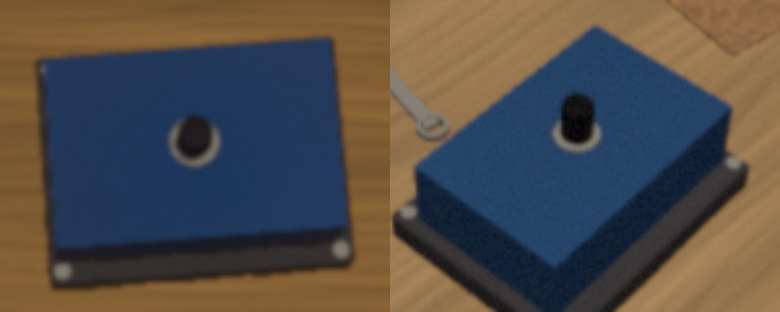

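The lid centre is about (0.596, -0.100) with yaw 5.5°. The mat centre is about (0.478, 0.304) with yaw -6.5°. I'll move above the knob.

```bash
cat >> h.py <<'E'
def go(x,y,z,yaw):
    "tool-axis shift and turn to TCP (x,y,z), tool down, closing axis at yaw+90deg"
    from scipy.spatial.transform import Rotation as r
    A=R();o=get_obs();a=np.deg2rad(yaw);c,s=np.cos(a),np.sin(a)
    T=np.array([[-c,-s,0],[-s,c,0],[0,0,-1]])
    print('t',o['t'],'pos',o['eef_pos'].round(4),'F',o['contact_force'].round(2),'w',round(o['gripper_width'],3))
    print('shift mm',(A.T@(np.array([x,y,z])-o['eef_pos'])*1000).round(1),'rot',np.rad2deg(r.from_matrix(A.T@T).as_rotvec()).round(1))
E
python3 -c "
from h import *
go(.596,-.1,.2,5.5)"
```

```text
t 0.2 pos [0.1992 0.6446 0.2307] F [-0.59  0.39 -0.42] w 1.002
shift mm [-598.9 -594.2   31.4] rot [ -0.1  -0.  -22.7]
```

arm_command --commands '[-0.3,-0.3,0,0,0,-22.5,1,-0.3,-0.3,0,0,0,-22.5,1,-0.3,-0.3,0,0,0,-22.5,1,-0.3,-0.3,0,0,0,-22.5,1,-0.3,-0.3,0,0,0,-22.5,1,-0.3,-0.3,0,0,0,-22.5,1,-0.3,-0.3,0,0,0,-22.5,1,-0.3,-0.3,0,0,0,-22.5,1]'

```text
t: 1.0
eef_pos: [0.3866, 0.2892, 0.2314]
tool_rot: [0.0, -0.046, 0.999, 0.0]
contact_force: [0.5, 0.8, 1.1]
gripper_width: 1.001
grasp_force: 0.0
```

```bash
python3 -c "
from h import *
go(.596,-.1,.18,5.5)"
```

```text
t 1.0 pos [0.3866 0.2892 0.2314] F [0.5  0.81 1.11] w 1.001
shift mm [-172.4 -406.9   51.3] rot [ 0.   0.  -0.2]
```

arm_command --commands '[-0.17,-0.405,0.0,0,0,0,1,-0.17,-0.405,0.0,0,0,0,1,-0.17,-0.405,0.0,0,0,0,1,-0.17,-0.405,0.0,0,0,0,1,-0.17,-0.405,0.0,0,0,0,1,-0.17,-0.405,0.0,0,0,0,1,-0.17,-0.405,0.0,0,0,0,1,-0.17,-0.405,0.0,0,0,0,1]'

```text
t: 1.8
eef_pos: [0.575, -0.0635, 0.2314]
tool_rot: [0.0, -0.047, 0.999, 0.0]
contact_force: [1.6, 0.8, 0.2]
gripper_width: 1.001
grasp_force: 0.0
```

```bash
python3 -c "
from h import *
go(.596,-.1,.16,5.5)"
```

```text
t 1.8 pos [ 0.575  -0.0635  0.2314] F [1.56 0.79 0.23] w 1.001
shift mm [-17.5 -38.3  71.4] rot [ 0.   0.  -0.2]
```

arm_command --commands '[-0.0175,-0.0385,0.03,0,0,0,1,-0.0175,-0.0385,0.07,0,0,0,1,-0.0175,-0.0385,0.07,0,0,0,1,-0.0175,-0.0385,0.07,0,0,0,1]'

```text
t: 2.2
eef_pos: [0.5948, -0.0976, 0.1612]
tool_rot: [-0.001, -0.047, 0.999, 0.0]
contact_force: [0.5, 0.2, 1.1]
gripper_width: 1.003
grasp_force: 0.0
```

Run:
```python
from h import *
go(.596,-.1,.105,5.5)
c=snap('wrist','w1.png')
# knob top expected vs seen
print(proj(c,(.596,-.1,.138)),proj(c,(.596,-.1,.1)),np.round(c['pose'],3))
```

```text
t 2.2 pos [ 0.5948 -0.0976  0.1612] F [0.53 0.18 1.12] w 1.003
shift mm [-1.1 -2.6 56.2] rot [ 0.  -0.1 -0.1]
[307.48394903 282.55491667] [308.65721287 257.54605371] [[-0.094  0.958  0.27   0.527]
 [ 0.996  0.09   0.026 -0.103]
 [ 0.001  0.271 -0.963  0.304]
 [ 0.     0.     0.     1.   ]]
```

View pics/w1.png

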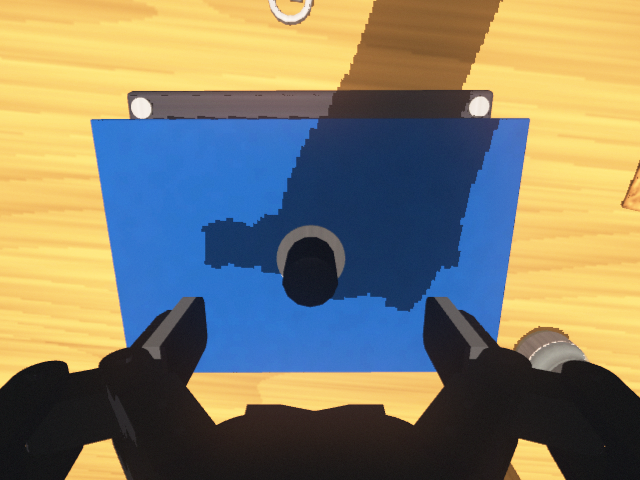

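The wrist view shows the knob top at about (310,282), against a predicted (307,283), so it lines up to about 1 mm. I'll go down and grasp.

arm_command --commands '[0,0,0.02,0,0,0,1,0,0,0.04,0,0,0,1,0,0,0.055,0,0,0,1,0,0,0.055,0,0,0,0.3,0,0,0.055,0,0,0,0,0,0,0.055,0,0,0,0,0,0,0.055,0,0,0,0,0,0,0.055,0,0,0,0]' --force 40

```text
t: 3.05
eef_pos: [0.5963, -0.0988, 0.1077]
tool_rot: [0.001, -0.046, 0.999, -0.0]
contact_force: [-0.5, -1.0, 6.1]
gripper_width: 0.317
grasp_force: 39.3
```

```bash
python3 -c "
from h import *
go(.596,-.1,.265,5.5)"
```

```text
t 3.05 pos [ 0.5963 -0.0988  0.1077] F [-0.46 -0.99  6.06] w 0.317
shift mm [ 1.000e-01 -1.200e+00 -1.573e+02] rot [-0.   0.1 -0.2]
```

arm_command --commands '[0,0,-0.01,0,0,0,0,0,0,-0.03,0,0,0,0,0,0,-0.05,0,0,0,0,0,0,-0.07,0,0,0,0,0,0,-0.095,0,0,0,0,0,0,-0.12,0,0,0,0,0,0,-0.145,0,0,0,0,0,0,-0.145,0,0,0,0]'

```text
t: 3.85
eef_pos: [0.597, -0.0989, 0.2549]
tool_rot: [0.003, -0.046, 0.999, -0.0]
contact_force: [0.6, 0.2, -3.2]
gripper_width: 0.314
grasp_force: 39.9
```

Run:
```python
from h import *
go(.478,.304,.25,-6.5)
c=snap('scene','s2.png')
```

```text
t 3.85 pos [ 0.597  -0.0989  0.2549] F [ 0.63  0.16 -3.19] w 0.314
shift mm [ 81.3 412.2   4.2] rot [-0.   0.3 11.8]
```

View pics/s2.png

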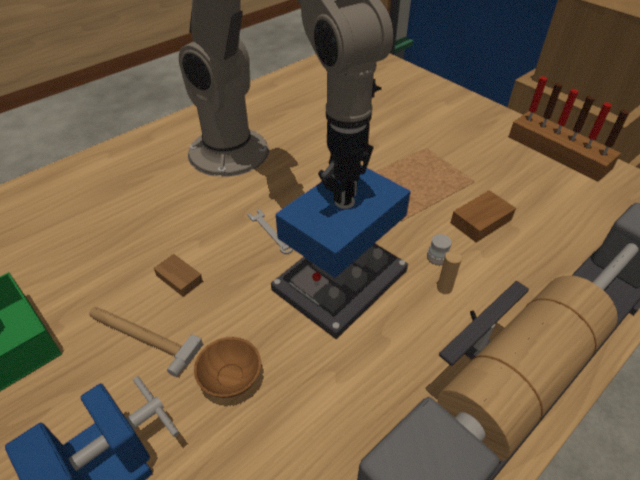

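The lid is lifted and hangs level, and the stations are uncovered. I'll carry it to the mat.

arm_command --commands '[0.005,0.025,0,0,0,0,0,0.012,0.06,0,0,0,2,0,0.02,0.1,0,0,0,4,0,0.03,0.145,0,0,0,6,0,0.038,0.19,0,0,0,8,0,0.047,0.235,0,0,0,10,0,0.056,0.28,0,0,0,12,0,0.065,0.32,0,0,0,12,0]'

```text
t: 4.7
eef_pos: [0.4987, 0.216, 0.2494]
tool_rot: [-0.001, 0.058, 0.998, -0.001]
contact_force: [1.2, 0.4, -4.3]
gripper_width: 0.318
grasp_force: 40.0
```

Run:
```python
from h import *
go(.478,.304,.25,-6.5)
```

```text
t 4.7 pos [0.4987 0.216  0.2494] F [ 1.18  0.35 -4.35] w 0.318
shift mm [30.8 85.  -0.6] rot [-0.1 -0.2 -0.2]
```

arm_command --commands '[0.013,0.035,0,0,0,0,0,0.024,0.065,0,0,0,0,0,0.031,0.084,0.01,0,0,0,0,0.031,0.084,0.04,0,0,0,0,0.031,0.084,0.075,0,0,0,0,0.031,0.084,0.11,0,0,0,0,0.031,0.084,0.13,0,0,0,0,0.031,0.084,0.14,0,0,0,0]'

```text
t: 5.5
eef_pos: [0.4774, 0.2995, 0.1075]
tool_rot: [-0.003, 0.058, 0.998, -0.002]
contact_force: [-0.1, -0.4, -4.2]
gripper_width: 0.312
grasp_force: 39.9
```

Run:
```python
from h import *
go(.478,.304,.082,-6.5)
```

```text
t 5.5 pos [0.4774 0.2995 0.1075] F [-0.08 -0.39 -4.18] w 0.312
shift mm [-0.2  4.7 25.5] rot [-0.3 -0.3 -0.2]
```

arm_command --commands '[0,0.0035,0.008,0,0,0,0,0,0.0035,0.014,0,0,0,0,0,0.0035,0.018,0,0,0,0,0,0.0035,0.021,0,0,0,0,0,0.0035,0.0235,0,0,0,0,0,0.0035,0.0235,0,0,0,0]'

```text
t: 6.1
eef_pos: [0.4804, 0.3046, 0.0879]
tool_rot: [0.0, 0.058, 0.998, 0.0]
contact_force: [-0.3, -0.5, -3.2]
gripper_width: 0.315
grasp_force: 40.1
```

Run:
```python
from h import *
go(.478,.304,.082,-6.5)
```

```text
t 6.1 pos [0.4804 0.3046 0.0879] F [-0.35 -0.53 -3.24] w 0.315
shift mm [ 2.3 -0.9  5.9] rot [ 0.   0.  -0.2]
```

arm_command --commands '[0.001,0,0.001,0,0,0,0,0.001,0,0.002,0,0,0,0,0.001,0,0.003,0,0,0,0,0.001,0,0.004,0,0,0,0,0.001,0,0.004,0,0,0,0]'

```text
t: 6.6
eef_pos: [0.4793, 0.3047, 0.0837]
tool_rot: [-0.0, 0.058, 0.998, -0.0]
contact_force: [0.4, 0.0, -3.2]
gripper_width: 0.315
grasp_force: 40.1
```

arm_command --commands '[0.001,0,0.001,0,0,0,0,0.001,0,0.002,0,0,0,0,0.001,0,0.0025,0,0,0,0,0.001,0,0.0025,0,0,0,0]'

```text
t: 7.0
eef_pos: [0.4782, 0.305, 0.0817]
tool_rot: [-0.0, 0.058, 0.998, 0.0]
contact_force: [-3.0, -0.7, 2.8]
gripper_width: 0.311
grasp_force: 40.9
```

The force shows the lid resting on the mat. I'll release and rise.

arm_command --commands '[0,0,0,0,0,0,0.5,0,0,0,0,0,0,1,0,0,0,0,0,0,1,0,0,0,0,0,0,1,0,0,-0.015,0,0,0,1,0,0,-0.05,0,0,0,1,0,0,-0.1,0,0,0,1,0,0,-0.14,0,0,0,1]'

```text
t: 7.8
eef_pos: [0.4787, 0.3049, 0.2236]
tool_rot: [0.0, 0.058, 0.998, 0.0]
contact_force: [1.1, 1.0, 0.0]
gripper_width: 0.999
grasp_force: 0.0
```

Run:
```python
from h import *
c=snap('top','t3.png');d=snap('scene','s3.png')
cv2.imwrite('pics/m3.png',np.vstack([np.hstack([cv2.resize(c['img'][140:340,70:420,::-1],(480,274)),cv2.resize(d['img'][220:340,260:420,::-1],(320,240))[:274] if 0 else cv2.copyMakeBorder(cv2.resize(d['img'][220:340,260:420,::-1],(320,240)),0,34,0,0,0)]),cv2.resize(c['img'][160:265,260:410,::-1],(400,280)).repeat(2,1) if 0 else cv2.copyMakeBorder(cv2.resize(c['img'][160:265,260:410,::-1],(440,308)),0,0,0,360,0)]))
go(.478,.304,.25,5.5)
for k,n in((c,'top'),(d,'sc')):
    h=cv2.cvtColor(k['img'],cv2.COLOR_RGB2HSV)
    m=cv2.inRange(h,(0,170,60),(7,255,255))|cv2.inRange(h,(174,170,60),(180,255,255))
    q,l,s,ce=cv2.connectedComponentsWithStats(m)
    for i in range(1,q):
        if s[i,4]>8 and 220<ce[i][0]<430 : print(n,s[i],ce[i].round(1),ray(k,*ce[i],.079).round(4))
```

```text
t 7.9 pos [0.4816 0.3069 0.2274] F [1.07 0.22 0.35] w 1.005
shift mm [  3.1  -3.1 -22.6] rot [  0.4   0.5 -12.2]
top [367 202   7   8  41] [370.2 205.6] [ 0.5995 -0.1766  0.079 ]
top [332 205   6   8  42] [334.5 208.3] [ 0.592  -0.1006  0.079 ]
top [296 208   7   8  44] [299.1 211.1] [ 0.5845 -0.0254  0.079 ]
sc [358 235   7   8  40] [360.8 238.4] [ 0.5832 -0.0243  0.079 ]
sc [336 253   8   8  44] [339.4 256.5] [ 0.5905 -0.1001  0.079 ]
sc [313 273   7   8  45] [316.3 276.3] [ 0.5985 -0.1769  0.079 ]
```

View pics/m3.png

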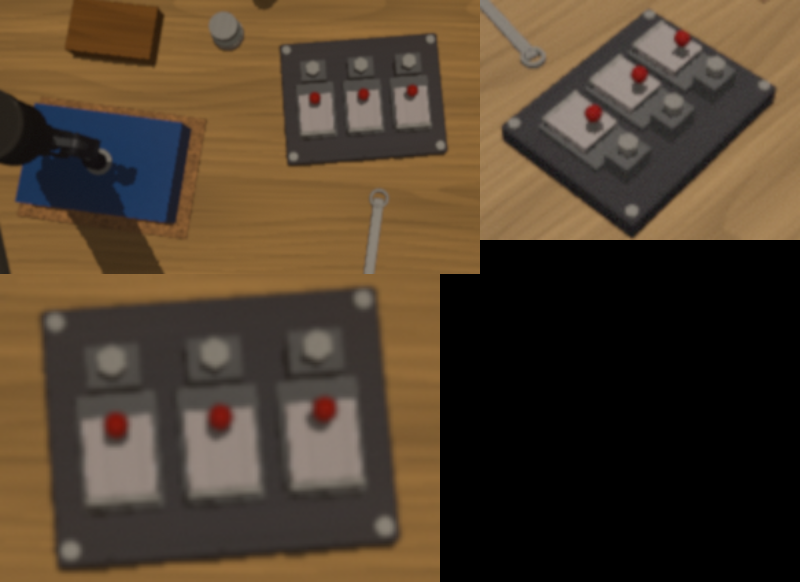

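The top view shows the lid on the mat, and the balls, bolts and shut caps are all visible. From both views the balls are at L (.584,-.025), M (.591,-.100) and R (.599,-.177). I'll start with the left bolt, at (.634,-.020).

Run:
```python
from h import *
go(.6336,-.0199,.1,5.7)
```

```text
t 7.9 pos [0.4816 0.3069 0.2274] F [1.07 0.22 0.35] w 1.005
shift mm [-188.1 -307.8  126.4] rot [  0.4   0.5 -12.4]
```

arm_command --commands '[-0.02,-0.03,0,0,0,-4,0,-0.188,-0.307,0,0,0,-12.2,0,-0.188,-0.307,0,0,0,-12.2,0,-0.188,-0.307,0,0,0,-12.2,0,-0.188,-0.307,0,0,0,-12.2,0,-0.188,-0.307,0,0,0,-12.2,0,-0.188,-0.307,0.03,0,0,-12.2,0,-0.188,-0.307,0.06,0,0,-12.2,0]'

```text
t: 8.7
eef_pos: [0.6328, -0.0262, 0.1644]
tool_rot: [0.004, -0.046, 0.999, -0.001]
contact_force: [0.9, 0.9, 0.0]
gripper_width: -0.003
grasp_force: 0.0
```

Run:
```python
from h import *
go(.6336,-.0199,.079,5.7)
```

```text
t 8.7 pos [ 0.6328 -0.0262  0.1644] F [0.94 0.92 0.03] w -0.003
shift mm [-0.8  6.4 85.4] rot [-0.1  0.4 -0.4]
```

arm_command --commands '[0,0.003,0.03,0,0,0,0,0,0.003,0.06,0,0,0,0,0,0.003,0.07,0,0,0,0,0,0.003,0.07,0,0,0,0]'

```text
t: 9.1
eef_pos: [0.6276, -0.0183, 0.0904]
tool_rot: [-0.002, -0.048, 0.999, -0.0]
contact_force: [0.9, 0.0, 0.4]
gripper_width: 0.0
grasp_force: 0.0
```

Run:
```python
from h import *
go(.6336,-.0199,.075,5.7)
```

```text
t 9.1 pos [ 0.6276 -0.0183  0.0904] F [0.87 0.03 0.36] w 0.0
shift mm [-5.9 -2.2 15.4] rot [-0.  -0.2 -0.2]
```

arm_command --commands '[-0.004,-0.002,0.006,0,0,0,0,-0.004,-0.002,0.012,0,0,0,0,-0.004,-0.002,0.014,0,0,0,0,-0.004,-0.002,0.015,0,0,0,0,-0.004,-0.002,0.016,0,0,0,0,-0.004,-0.002,0.017,0,0,0,0,-0.004,-0.002,0.018,0,0,0,0,-0.004,-0.002,0.018,0,0,0,0]'

```text
t: 9.9
eef_pos: [0.633, -0.02, 0.0741]
tool_rot: [-0.0, -0.048, 0.999, 0.0]
contact_force: [0.2, 0.8, 0.1]
gripper_width: -0.001
grasp_force: 0.0
```

arm_command --commands '[0,0,0.001,0,0,0,0,0,0,0.002,0,0,0,0,0,0,0.0025,0,0,0,0,0,0,0.0025,0,0,0,0]'

```text
t: 10.3
eef_pos: [0.6342, -0.0201, 0.0731]
tool_rot: [0.001, -0.048, 0.999, 0.0]
contact_force: [-1.8, 1.1, 10.0]
gripper_width: 0.001
grasp_force: 4.6
```

The left bolt doesn't give: 10 N at z=73.1 mm. It is tight, so I'll try the middle one.

arm_command --commands '[0,0,-0.015,0,0,0,0,0,0,-0.02,0,0,0,0,0,-0.03,-0.02,0,0,0,0,0,-0.06,-0.02,0,0,0,0,0,-0.076,-0.02,0,0,0,0,0,-0.076,-0.02,0,0,0,0,0,-0.076,-0.013,0,0,0,0,0,-0.076,-0.007,0,0,0,0]'

```text
t: 11.1
eef_pos: [0.6403, -0.0931, 0.0779]
tool_rot: [-0.0, -0.049, 0.999, 0.001]
contact_force: [-1.1, 0.4, 0.5]
gripper_width: 0.001
grasp_force: 0.0
```

Run:
```python
from h import *
go(.6411,-.0953,.075,5.7)
```

```text
t 11.1 pos [ 0.6403 -0.0931  0.0779] F [-1.07  0.43  0.46] w 0.001
shift mm [-0.6 -2.3  2.9] rot [ 0.1 -0.  -0. ]
```

arm_command --commands '[0,-0.001,0.002,0,0,0,0,0,-0.001,0.004,0,0,0,0,0,-0.001,0.005,0,0,0,0,0,-0.001,0.006,0,0,0,0,0,-0.001,0.0065,0,0,0,0,0,-0.001,0.0065,0,0,0,0]'

```text
t: 11.7
eef_pos: [0.6405, -0.0965, 0.0722]
tool_rot: [0.0, -0.048, 0.999, 0.0]
contact_force: [-0.4, 0.4, 0.4]
gripper_width: 0.001
grasp_force: 0.2
```

arm_command --commands '[0,0,0.001,0,0,0,0,0,0,0.002,0,0,0,0,0,0,0.003,0,0,0,0,0,0,0.003,0,0,0,0]'

```text
t: 12.1
eef_pos: [0.6404, -0.0966, 0.0689]
tool_rot: [-0.0, -0.048, 0.999, 0.0]
contact_force: [0.3, 1.1, 0.2]
gripper_width: 0.001
grasp_force: 0.2
```

arm_command --commands '[0,0,0.001,0,0,0,0,0,0,0.002,0,0,0,0,0,0,0.003,0,0,0,0,0,0,0.003,0,0,0,0]'

```text
t: 12.5
eef_pos: [0.6411, -0.0966, 0.067]
tool_rot: [0.001, -0.048, 0.999, 0.0]
contact_force: [0.8, 0.4, 5.4]
gripper_width: 0.003
grasp_force: 3.1
```

The middle bolt sank 6 mm and stopped hard, so it is the loose one. I'll rise and go above the middle ball.

arm_command --commands '[0,0,-0.02,0,0,0,0,0,0,-0.05,0,0,0,0,0.02,0,-0.055,0,0,0,0.6,0.05,0,-0.055,0,0,0,0.6,0.05,0,-0.055,0,0,0,0.6,0.05,0,-0.055,0,0,0,0.6]'

```text
t: 13.1
eef_pos: [0.5905, -0.1015, 0.1212]
tool_rot: [0.0, -0.048, 0.999, 0.0]
contact_force: [0.3, 0.6, 0.3]
gripper_width: 0.6
grasp_force: 0.0
```

Run:
```python
from h import *
c=snap('wrist','w4.png')
B=(.5913,-.1003,.079)
print(proj(c,B))
h=cv2.cvtColor(c['img'],cv2.COLOR_RGB2HSV)
m=cv2.inRange(h,(0,150,50),(8,255,255))|cv2.inRange(h,(172,150,50),(180,255,255))
q,l,s,ce=cv2.connectedComponentsWithStats(m)
for i in range(1,q):
    if s[i,4]>100: print(s[i],ce[i].round(1),ray(c,*ce[i],.079).round(4))
go(.5913,-.1003,.06,5.7)
d=snap('scene')
for n,p in(('top',snap('top')),):
    pass
```

```text
[314.98314144 268.55033149]
[ 155  250   39   37 1122] [173.6 268.4] [ 0.5985 -0.1761  0.079 ]
[ 298  250   36   37 1043] [315.5 267.9] [ 0.5909 -0.1     0.079 ]
[ 439  250   39   37 1121] [457.5 268. ] [ 0.5836 -0.024   0.079 ]
t 13.15 pos [ 0.5913 -0.1013  0.1212] F [0.77 0.51 0.01] w 0.601
shift mm [-0.1  1.  61.2] rot [ 0.   0.  -0.2]
```

View pics/w4.png

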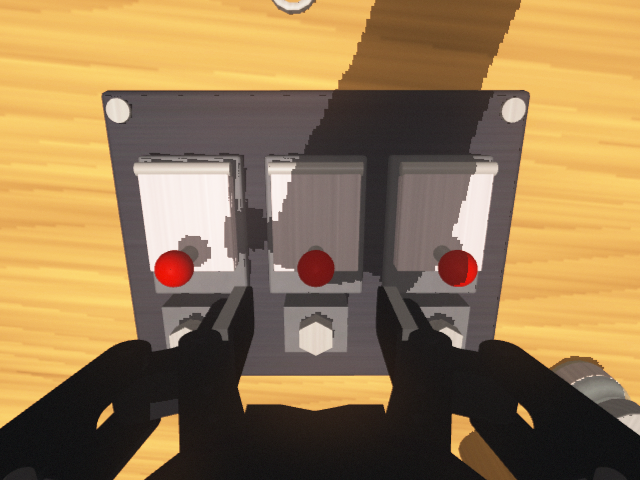

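The wrist view has the middle ball at (315,268), as predicted, centred between the fingers. I'll go down and grasp.

arm_command --commands '[0,0.001,0.02,0,0,0,0.6,0,0.001,0.04,0,0,0,0.6,0,0.001,0.054,0,0,0,0.6,0,0.001,0.059,0,0,0,0.6,0,0.001,0.059,0,0,0,0.6,0,0.001,0.059,0,0,0,0.2,0,0.001,0.059,0,0,0,0,0,0.001,0.059,0,0,0,0]' --force 35

```text
t: 14.05
eef_pos: [0.5914, -0.101, 0.0631]
tool_rot: [0.001, -0.048, 0.999, -0.0]
contact_force: [0.9, -1.6, 0.6]
gripper_width: 0.204
grasp_force: 34.1
```

Run:
```python
from h import *
go(.5913,-.1003,.06,5.7)
```

```text
t 14.05 pos [ 0.5914 -0.101   0.0631] F [ 0.86 -1.61  0.64] w 0.204
shift mm [0.1 0.7 3.1] rot [-0.   0.1 -0.2]
```

The ball is gripped. Now I'll raise the cap along its arc, with the tool kept vertical so the ball turns between the pads.

arm_command --commands '[0.0015,0,-0.002,0,0,0,0,0.003,0,-0.004,0,0,0,0,0.006,0,-0.008,0,0,0,0,0.0095,0,-0.012,0,0,0,0,0.0135,0,-0.015,0,0,0,0,0.018,0,-0.018,0,0,0,0,0.022,0,-0.021,0,0,0,0,0.022,0,-0.021,0,0,0,0]'

```text
t: 14.85
eef_pos: [0.5674, -0.1032, 0.0832]
tool_rot: [-0.001, -0.048, 0.999, -0.0]
contact_force: [2.1, -4.8, -3.1]
gripper_width: 0.202
grasp_force: 34.2
```

Run:
```python
from h import *
go(.5913,-.1003,.06,5.7)
c=snap('scene','s5.png');w=snap('wrist')
cv2.imwrite('pics/m5.png',np.hstack([cv2.resize(c['img'][190:340,260:420,::-1],(400,375)),cv2.resize(w['img'][:,:,::-1],(400,375))]))
```

```text
t 14.85 pos [ 0.5674 -0.1032  0.0832] F [ 2.12 -4.79 -3.07] w 0.202
shift mm [-24.    0.6  23.2] rot [-0.  -0.1 -0.2]
```

View pics/m5.png

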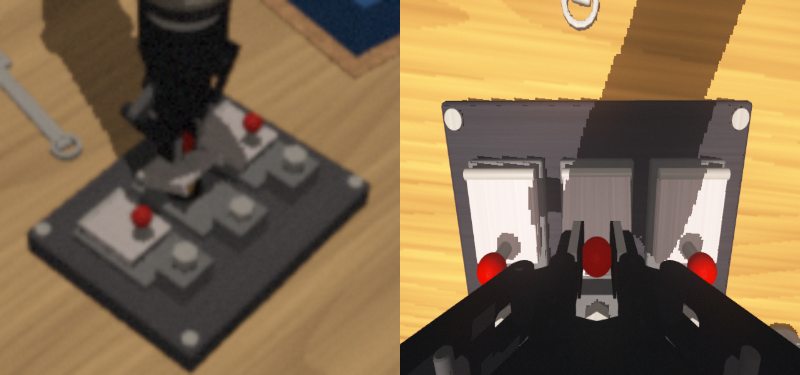

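The middle cap is rising with the ball held, and the neighbouring caps stay shut. I'll continue to 45°.

arm_command --commands '[0.0025,-0.0005,-0.0015,0,0,0,0,0.005,-0.001,-0.0025,0,0,0,0,0.0075,-0.001,-0.0035,0,0,0,0,0.0095,-0.001,-0.004,0,0,0,0,0.012,-0.001,-0.005,0,0,0,0,0.0145,-0.001,-0.0055,0,0,0,0,0.0145,-0.001,-0.0055,0,0,0,0,0.0145,-0.001,-0.0055,0,0,0,0]'

```text
t: 15.75
eef_pos: [0.5543, -0.1046, 0.0886]
tool_rot: [-0.0, -0.048, 0.999, 0.0]
contact_force: [2.8, -1.1, -3.7]
gripper_width: 0.21
grasp_force: 34.3
```

Run:
```python
from h import *
go(.5913,-.1003,.06,5.7)
w=snap('wrist');c=snap('top');s=snap('scene')
h=cv2.cvtColor(w['img'],cv2.COLOR_RGB2HSV)
m=cv2.inRange(h,(0,150,40),(8,255,255))|cv2.inRange(h,(172,150,40),(180,255,255))
q,l,st,ce=cv2.connectedComponentsWithStats(m)
ax=np.array([.995,.0995])
hinge=np.array([.5913,-.1003])-.05*ax
for i in range(1,q):
    if st[i,4]>100:
        print(st[i],ce[i].round(1),ray(w,*ce[i],.079).round(4))
        if abs(ce[i][0]-318)<40:
            T=np.array(w['pose']);d=ray(w,*ce[i],0)-T[:3,3];best=[]
            # angle whose ball centre lies nearest the ray
            for th in range(20,66):
                a=np.deg2rad(th);x=.05*np.cos(a)-.031*np.sin(a);z=.048+.05*np.sin(a)+.031*np.cos(a)
                p=np.r_[hinge+x*ax,z];best.append((np.linalg.norm(proj(w,p)-ce[i]),th,np.round(p,4)))
            print(min(best,key=lambda b:b[0]))
h=cv2.cvtColor(c['img'],cv2.COLOR_RGB2HSV)
# lid on the mat: blue top face at z=.074
m=cv2.inRange(h,(105,120,50),(125,255,255));m[:,240:]=0;m[:200]=0
q,l,st,ce=cv2.connectedComponentsWithStats(m);i=1+st[1:,4].argmax()
p=np.argwhere(l==i)[:,::-1].astype(np.float32);wp=np.array([ray(c,*x,.074)[:2]*1000 for x in cv2.convexHull(p)[:,0]],np.float32)
print('lid',cv2.minAreaRect(wp))
cv2.imwrite('pics/m6.png',np.vstack([np.hstack([cv2.resize(s['img'][190:340,260:420,::-1],(400,300)),cv2.resize(w['img'][:,:,::-1],(400,300))]),np.hstack([cv2.resize(c['img'][190:340,70:270,::-1],(400,300)),cv2.resize(s['img'][:,:,::-1],(400,300))])]))
```

```text
t 15.75 pos [ 0.5543 -0.1046  0.0886] F [ 2.81 -1.14 -3.73] w 0.21
shift mm [-37.3   0.7  28.6] rot [ 0.  -0.  -0.2]
[ 292  308   47   52 2015] [314.7 333.2] [ 0.575  -0.1016  0.079 ]
(np.float64(1.030981531746401), 39, array([ 0.5608, -0.1033,  0.1036]))
[133 342  34  22 268] [148.2 350.6] [ 0.5919 -0.1794  0.079 ]
[463 342  34  21 267] [481.1 350.4] [ 0.5764 -0.0221  0.079 ]
lid ((477.23687744140625, 302.94873046875), (232.36715698242188, 152.22598266601562), 83.52743530273438)
```

View pics/m6.png

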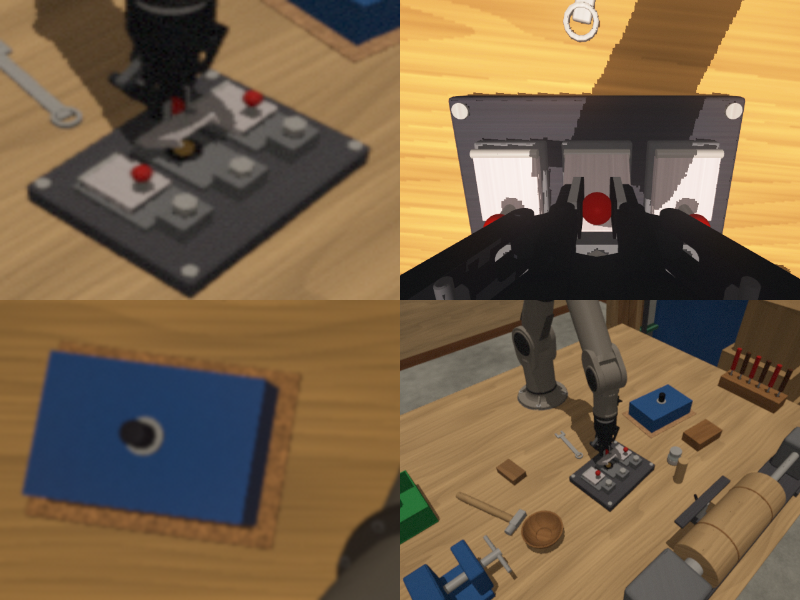

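The middle cap is open and its nut shows. The lid sits at (.477,.303), centred on the mat, and the bystanders are in place. The wrist estimate gives about 39°, so I'll check it using the bolt faces and cap edge as references.

Run:
```python
from h import *
w=snap('wrist');s=snap('scene')
ax=np.array([.995,.0995]);hinge=np.array([.5913,-.1003])-.05*ax
def P(th,x0=.05,z0=.031,y=0):
    a=np.deg2rad(th);x=x0*np.cos(a)-z0*np.sin(a);z=.048+x0*np.sin(a)+z0*np.cos(a)
    return np.r_[hinge+x*ax+y*np.array([-.0995,.995]),z]
for th in(35,40,45,50):print(th,'wrist',proj(w,P(th)).round(1),'scene',proj(s,P(th)).round(1),'edgeS',proj(s,P(th,.062,0,-.026)).round(1),proj(s,P(th,.062,0,.026)).round(1))
for sg in(1,-1):
  p=np.r_[np.array([.5913,-.1003])+.118*0*ax,.03]
h=cv2.cvtColor(s['img'],cv2.COLOR_RGB2HSV)
m=cv2.inRange(h,(0,150,35),(8,255,255))|cv2.inRange(h,(172,150,35),(180,255,255))
q,l,st,ce=cv2.connectedComponentsWithStats(m)
for i in range(1,q):
    if st[i,4]>5 and 290<ce[i][0]<400 and ce[i][1]<320:print('S',st[i],ce[i].round(1))
# base screws in wrist, robot side
g=cv2.inRange(w['img'],(200,190,170),(255,255,255));
hs=cv2.cvtColor(w['img'],cv2.COLOR_RGB2HSV);g=((hs[...,1]<50)&(hs[...,2]>190)).astype(np.uint8)
q,l,st,ce=cv2.connectedComponentsWithStats(g)
for i in range(1,q):
    if 150<st[i,4]<2000:print('W',st[i],ray(w,*ce[i],.03).round(4))
t=snap('top');ht=cv2.cvtColor(t['img'],cv2.COLOR_RGB2HSV)
v=s['img'][225:300,305:385,::-1];cv2.imwrite('pics/z.png',cv2.resize(v,(800,600),interpolation=cv2.INTER_CUBIC))
```

```text
35 wrist [313.8 339.8] scene [330.7 243.8] edgeS [332.3 262. ] [347.4 249.2]
40 wrist [313.8 331.4] scene [329.1 242.2] edgeS [331.2 260. ] [346.3 247.2]
45 wrist [313.7 321.8] scene [327.5 240.7] edgeS [329.9 258. ] [345.2 245.2]
50 wrist [313.7 311. ] scene [325.8 239.3] edgeS [328.6 255.9] [343.9 243.2]
S [358 235   7   8  42] [360.7 238.4]
S [329 238   5   9  34] [330.6 242.2]
S [313 272   8   9  51] [316.3 276. ]
W [ 261    0   57   64 1895] [ 0.4369 -0.1271  0.03  ]
W [ 82 165  26  26 517] [ 0.5201 -0.2277  0.03  ]
W [522 165  26  25 513] [0.4968 0.0114 0.03  ]
W [291 349  48  21 492] [ 0.6255 -0.0996  0.03  ]
```

View pics/z.png

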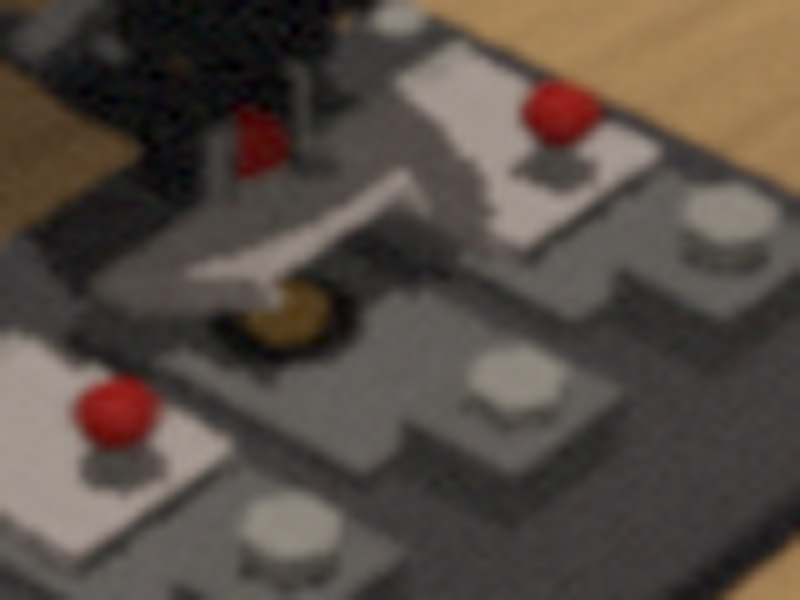

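The cap edge and ball in both views give about 39°, so the ball has shifted a few mm in the pads. I'll firm up the grip and go about 6° further.

arm_command --commands '[0,0,0,0,0,0,0,0.0015,0,-0.0005,0,0,0,0,0.003,0,-0.001,0,0,0,0,0.0045,0,-0.0015,0,0,0,0,0.006,0,-0.0015,0,0,0,0,0.006,0,-0.0015,0,0,0,0,0.006,0,-0.0015,0,0,0,0]' --force 50

```text
t: 16.75
eef_pos: [0.5482, -0.1052, 0.09]
tool_rot: [-0.0, -0.048, 0.999, 0.0]
contact_force: [2.8, 2.6, -4.6]
gripper_width: 0.195
grasp_force: 49.1
```

```bash
cat > m.py <<'E'
from h import *
w=snap('wrist');s=snap('scene')
ax=np.array([.995,.0995]);hinge=np.array([.5913,-.1003])-.05*ax
def P(th,x0=.05,z0=.031):
    a=np.deg2rad(th);x=x0*np.cos(a)-z0*np.sin(a);z=.048+x0*np.sin(a)+z0*np.cos(a)
    return np.r_[hinge+x*ax,z]
for n,k,(a,b) in(('wrist',w,(260,360)),('scene',s,(320,345))):
    h=cv2.cvtColor(k['img'],cv2.COLOR_RGB2HSV)
    m=cv2.inRange(h,(0,150,35),(8,255,255))|cv2.inRange(h,(172,150,35),(180,255,255))
    q,l,st,ce=cv2.connectedComponentsWithStats(m)
    for i in range(1,q):
        if st[i,4]>12 and a<ce[i][0]<b and ce[i][1]>200:
            th=min(np.arange(0,66,.5),key=lambda t:abs(proj(k,P(t))[1]-ce[i][1]));print(n,st[i],ce[i].round(1),'angle',th,P(th).round(4))
o=get_obs();print(o['eef_pos'].round(4),o['contact_force'].round(1),o['t'],o['gripper_width'])
E
python3 m.py
```

```text
wrist [ 293  311   45   52 1968] [314.9 336.4] angle 44.0 [ 0.5559 -0.1038  0.105 ]
scene [327 237   5   9  38] [328.7 240.7] angle 45.0 [ 0.5549 -0.1039  0.1053]
[ 0.5483 -0.1052  0.09  ] [ 2.9  1.5 -5.9] 16.85 0.20022537665295181
```

Both views now give 44–45°. I'll hold still for a few rows to confirm it is steady.

arm_command --commands '[0,0,0,0,0,0,0,0,0,0,0,0,0,0,0,0,0,0,0,0,0,0,0,0,0,0,0,0,0,0,0,0,0,0,0,0,0,0,0,0,0,0,0,0,0,0,0,0,0]'

```text
t: 17.55
eef_pos: [0.5482, -0.1053, 0.09]
tool_rot: [-0.0, -0.048, 0.999, 0.0]
contact_force: [2.1, 3.2, -6.0]
gripper_width: 0.198
grasp_force: 49.0
```

```bash
python3 m.py && python3 -c "
from h import *
print(hand_in())"
```

```text
wrist [ 293  311   45   52 1964] [315.  336.4] angle 44.0 [ 0.5559 -0.1038  0.105 ]
scene [327 237   5   9  37] [328.7 240.8] angle 44.5 [ 0.5554 -0.1039  0.1052]
[ 0.5483 -0.1053  0.09  ] [ 2.5  4.1 -7.7] 17.65 0.19733901888192495
the job is handed in; nothing more can be done
None
```

I handed the job in at 17.65 s: the lid is centred on the cork mat, the middle bolt is the loose one (the left was tight; I left the right untapped once the middle sank), and its cap is held open at about 44–45° with the other two caps shut.

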